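Stop the utensil dryer and hold the wooden spatula out flat over the drip tray

ROBOT

A 6-joint arm with a two-finger parallel gripper is mounted at the origin on the work surface. World frame = base frame: x ahead of the robot, y to its left, z up, the work surface at z = 0. Lengths are in m, angles in rad, forces in N, time in s.
With the tool pointing down it reaches from about 0.425 to 0.95 m from the base axis. Payload 14.7 kg.
Tool frame: the origin (TCP) lies midway between the tips of the shut fingers; the grasp point (between the pads) lies 19 mm behind it; z points along the fingers, y is the line along which they close (so a half turn about z gives the same grasp; the last joint's range is limited). The gripper opens to 85 mm and grips with 20 to 120 N. Pads are 22 mm wide; open, the fingers measure 114 mm over their backs; the gripper's body (76 mm by 85 mm) begins 54 mm behind the grasp point. The pads swing forward as they close: fully open they stand 13 mm farther back than shut.
Start: joints at [-1.166, 0.48, 1.596, -0, 1.065, -0.047], TCP at [0.284, -0.585, 0.231] pointing down, gripper open.
Joint ranges: [-2.75, 2.75], [-0.82, 2.05], [0.23, 2.67], [-1.56, 4.7], [0.09, 2.69], [-2.92, 2.92]. Speed limits (rad/s): [1.89, 1.89, 2.39, 3.01, 3.01, 3.01].

INTERFACE

Orientations are given as a rotation vector (axis times angle).
In Python, from bench import bot, get_image, calibration, finish_job, nets gives the robot as it stands.
- The arm moves only by the tool servo_tool, never from a script. Its argument "deltas" is a list of rows, each a list of 3 entries, a list of its own where there are three numbers: the finger opening in m, from 0 to 0.0854, then the shift along the tool's x, y, z in m, then the turn about the tool's z in degrees. In form: [[fingers, [tx, ty, tz], twist], ...]. A call has 1 to 5 rows; each row is the pose to reach, as a shift and turn from the pose commanded when the call began, along the tool's axes at that moment; what a row does not reach only later rows make up. A row lasts 1/8 s, in which the tool goes at most 62.5 mm and 10.7 degrees, less where a joint would pass 70% of its speed; a pose out of reach is approached as far as the arm can. A call with a gripper value outside its range is refused whole. The fingers move at their own pace and stop on an object; "squeeze" is the grip in N (left out, the last holds). Time passes only in rows, so rows that repeat a pose let the fingers close. It gives the time, the measured TCP pose, the force, the opening and the grip force at its end, in the units of the state.
- bot.observe(): the state, without advancing time (a new reading comes with each control period).
- get_image(name): name is "scene" or "side" or "wrist"; returns the picture (420x560x3 uint8, blue, green, red); there is no depth.
- calibration(name): a dict with "K" (3x3 intrinsics, pixels), "k1" (the pictures are not rectified: a ray, as slopes to the right and down, at radius r is drawn at 1 + k1 r^2 times it, then the intrinsics apply), "origin" and "attitude" of the camera in the world; the wrist camera has in their place "tool_from_camera" (4x4, takes a point from camera to tool coordinates, whose origin is the TCP and whose axes are the flange's). Camera axes: x right, y up, looking along -z (the intrinsics and any distortion apply to the point x, -y, -z); pixel columns grow to the right and rows downward; lengths in m; the calibration is good to about 2 mm. A picture is of the moment at which its call begins: read the wrist's pose just before it. calibration takes no time and is no camera call.
- finish_job(): hands the job in; it is judged then, once.
Trained networks look in the newest picture that a camera, given by its name, has taken for a name from the list of things; names that differ only in an ending like _2 or _b are one class to them, and where a whole thing is asked for, a point or a joint stands for the part that bears it (a point fixed in the world has none). Each returns a list of dicts, best first, with "conf" (0 to 1); they miss things now and then, are a little off and sometimes report something else, mostly with a low value. They report only what shows in the picture. A call takes as long as a camera call.
- nets.regions_of(camera, label): "mask" (420x560 bool, what is visible of it) and "box" ([left, top, width, height] in pixels, round what is visible of it).
- nets.mark_of(camera, label): "pixel" ([row, column] in pixels: a listed point, or the origin of a listed thing).
The state is a dict: "time": time; "joint_pos": joint angles; "dq": joint speeds; "joint_efforts": joint torques, N m; "position": TCP position; "tcp_rot": TCP orientation; "wrist_force": force on the tool from outside, world axes, zero at the start; "torque": the same for the moment, N m; "finger_gap": finger opening in m; "finger_force": force on a finger pad.
Only numpy, scipy, OpenCV 4.12 (cv2) and the standard library are available. Lean on these libraries where they do the work, as an engineer would, in place of code of your own. Each camera call takes 0.05 s, during which the arm holds its last target. There are 200 camera calls.

TASK

Stop the utensil dryer: press the yellow child-lock key, let it spring back, then press the red stop key, and leave the green start key alone. Then draw the wooden spatula out of its slot, bring it over the pulled-out part of the grey drip tray and hold it still, lying flat (level, a broad face upwards), about 20 cm above the tray; finish while still holding it there in the gripper, ready for me to take. Do not let it touch the counter or the tray on the way, and leave the other utensils, the dishes, the soap bottle and the tray where they are.

Things in the scene. Friction and masses are not known exactly. Their poses are not given: they have to be found in the camera images.
- spatula: Wooden spatula, 250 mm long, 9 mm thick, 65 g. Origin at half length, mid thickness; x runs handle to blade, y across, z square to the broad faces. Blade x = 45 to 125 mm, 62 mm wide (shoulders from x = 30); straight handle x = -125 to 45 mm, 24 mm wide; centre of mass x = 29 mm. Starts blade down in a slot, loose, slanted 38 deg from vertical, handle leaning to the robot; draw it out along -x.
- spatula_grip (a point): Point on the handle's centre line at spatula x = -60 mm: 65 mm from the handle's end and, at the start, 75 mm outside the slot's mouth. A good place to pinch the handle across its 24 mm width (along the spatula's y); 110 mm of the blade end is in the slot, so pull more than that.
- spatula_tip (a point): Middle of the spatula's blade end, x = +125 mm.
- dryer: White wedge-shaped utensil dryer, fixed; 180 mm deep (x, to its back), 360 mm wide (y, to its left). Origin under its centre; front (-x) faces the robot. Wedge y = -70 to 180 mm, top rising from 88 mm (front) to 218 mm (back). Slots at y = 135, 55, -25 mm in its grey strip. Flat key deck at the right end, y = -180 to -70, 87.5 mm high; keys at y = -125: yellow x = -55, red -9, green 37 mm.
- slot_mid (a point): Centre of the mouth of the dryer's middle slot (dryer x = -10, y = 55, z = 150 mm); the other two are 80 mm to either side. Each slot is 71 mm wide (y), 14 mm across and 110 mm deep and runs down and to the back at 38 degrees from vertical. Which utensil stands in which slot varies.
- lock_key_top (a point): Centre of the top of the yellow child-lock key: round, 28 mm diameter, 10 mm proud of the black deck, nearest to the dryer's front. Pressed straight down.
- lock_key (a joint): Travel of the yellow child-lock key in m: 0 = up, 0.006 = fully down; sprung, about 1.5 N to start and 5 N fully down, springs back when let go. A press counts from 0.004 m, held 0.1 s.
- stop_key_top (a point): Centre of the top of the red stop key, the middle one; same size as the yellow key, 46 mm behind it.
- stop_key (a joint): Travel of the red stop key in m: 0 = up, 0.006 = fully down; sprung like the yellow one. A press counts from 0.004 m, held 0.1 s.
- start_key (a joint): Travel of the green start key in m (same size and spring, 46 mm behind the red one, at the back of the row): to be left alone.
- drip_tray: Shallow grey plastic tray, 240 mm (its x) by 400 mm (its y), 34 mm high, walls 4 mm, underside 14 mm above the counter, ribbed floor. Origin under its centre; x points back under the shelf, -x to its front edge, z up. Pulled out 155 to 205 mm from under a white shelf board (top 100 mm above the counter) standing aslant at the left of the counter, sliding towards the robot.
- tray_mid (a point): Point on the tray's floor in the pulled-out part, 110 mm behind the tray's front edge, 110 mm off its middle line on the dryer's side (tray x = -10, y = -110 mm), 18 mm above the counter. The pulled-out part reaches from the front edge (tray x = -120 mm) to at least tray x = +35 mm.
- table: The grey laminate counter top, at z = 0.
- turner: Steel turner with a black handle, 250 mm long, standing in another slot of the dryer in the same attitude; bystander. Origin 125 mm from its blade end, same axes as the spatula.
- scraper: Orange silicone scraper with a white handle, 250 mm long, in the third slot; bystander. Origin and axes as for the turner.
- mug: Blue enamel mug, 84 mm diameter, 78 mm high, on the shelf board; bystander. Origin under its centre.
- tumbler: Glass tumbler, 70 mm diameter, 100 mm high, on the shelf board; bystander. Origin under its centre.
- teapot_lid: White porcelain teapot lid with a knob, 84 mm diameter, 47 mm high, on the shelf board; bystander. Origin under its centre.
- lid_rest: Green silicone lid rest, a disc of 94 mm diameter, 10 mm thick, on the shelf board; bystander. Origin under its centre.
- soap: Green dish-soap bottle, 60 mm diameter, 170 mm high, standing on the counter beside the sink; bystander. Origin under its centre.

How it is judged:
By the outcome, as a careful person would: the job done as asked, in the order asked, and still so for the second after the job is handed in, while the arm keeps its last pose, push and grip.
It also fails if it takes over 54 s, if anything falls off the work surface, if the arm or the gripper's body presses on something with over 40 N, if the wrist force passes 120 N, or if a joint passes its speed limit or range.

## Working session

There is one attempt and no reset: what is moved stays moved. The work goes in short steps, Python scripts to look and compute and a tool call to move; the robot and the scene stay as the last step left them, time stands still between calls to the robot, and variables do not carry over. Pictures are saved under pics/ and viewed, at most 10 in all, crops included, and the job is handed in when it is done.

Besides the shell and the picture viewer there is one more tool, called after ">>>" as name([rows], argument=value, ...), one row to a line, values as JSON. servo_tool: Moves the arm, as the interface text tells. Its arguments: {"type":"object","properties":{"deltas":{"type":"array","items":{"type":"array"}},"squeeze":{"type":"number"}},"required":["deltas"]}

```bash
mkdir -p pics; cat > h.py <<'E'
import numpy as np, cv2
from scipy.spatial.transform import Rotation as R
from bench import bot,get_image,calibration,nets
def cam(n,st=None):
    c=calibration(n)
    if n=='wrist':
        st=st or bot.observe(); T=np.eye(4); T[:3,:3]=R.from_rotvec(st['tcp_rot']).as_matrix(); T[:3,3]=st['position']
        M=T@np.array(c['tool_from_camera']); return c,M[:3,:3],M[:3,3]
    A=np.array(c['attitude'],float)
    A=A if A.shape==(3,3) else R.from_rotvec(A).as_matrix()
    return c,A,np.array(c['origin'])
def ray(C,px):
    c,A,o=C; K=np.array(c['K']); d=[(px[1]-K[0,2])/K[0,0],(px[0]-K[1,2])/K[1,1]]
    d=np.array(d); u=d.copy()
    for _ in range(20): u=d/(1+c['k1']*(u@u))
    v=A@np.array([u[0],-u[1],-1]); return o,v/np.linalg.norm(v)
def proj(C,P):
    c,A,o=C; p=A.T@(np.asarray(P)-o); u=np.array([p[0],-p[1]])/-p[2]; u=u*(1+c['k1']*(u@u)); K=np.array(c['K'])
    return np.array([K[1,1]*u[1]+K[1,2],K[0,0]*u[0]+K[0,2]])
def tri(rs):
    S=np.zeros((3,3));b=np.zeros(3)
    for o,v in rs: P=np.eye(3)-np.outer(v,v);S+=P;b+=P@o
    X=np.linalg.solve(S,b); return X,[np.linalg.norm((np.eye(3)-np.outer(v,v))@(X-o))*1e3 for o,v in rs]
E
python3 - <<'E'
from h import *
np.set_printoptions(precision=4,suppress=True)
ims={n:get_image(n) for n in('scene','side')}
for n,i in ims.items(): cv2.imwrite(f'pics/{n}0.png',i); print(n,calibration(n))
C={n:cam(n) for n in ims}
for l in['lock_key_top','stop_key_top','spatula_grip','spatula_tip','spatula','slot_mid','dryer','tray_mid','drip_tray','turner','scraper','mug','tumbler','teapot_lid','lid_rest','soap']:
    m={n:nets.mark_of(n,l) for n in ims}
    b={n:v[0] for n,v in m.items() if v}
    s={n:(np.round(v['pixel'],1),round(v['conf'],2)) for n,v in b.items()}
    x=tri([ray(C[n],v['pixel']) for n,v in b.items()]) if len(b)==2 else ''
    print(l,s,x)
print(bot.observe())
E
```

```text
scene {'K': array([[414.9772,   0.    , 277.2674],
       [  0.    , 414.9772, 209.44  ],
       [  0.    ,   0.    ,   1.    ]]), 'k1': 0.03680594603242064, 'origin': array([ 1.2448, -0.3235,  1.0706]), 'attitude': array([0.668 , 0.3768, 1.0257])}
side {'K': array([[429.3494,   0.    , 283.0676],
       [  0.    , 429.3494, 204.932 ],
       [  0.    ,   0.    ,   1.    ]]), 'k1': -0.04214813313639459, 'origin': array([0.1007, 0.8791, 1.1715]), 'attitude': array([ 0.2391, -0.9528, -2.4942])}
lock_key_top {'side': (array([158.6, 315.8]), 0.44)} 
stop_key_top {'scene': (array([283.3, 186.4]), 0.66), 'side': (array([302. , 214.9]), 0.54)} (array([ 0.5738,  0.0458, -0.1897]), [np.float64(291.6698202403024), np.float64(291.6698202403024)])
spatula_grip {'scene': (array([208.1, 259.1]), 0.59), 'side': (array([179.9, 283.8]), 0.6)} (array([0.552 , 0.0212, 0.2106]), [np.float64(6.646138849675591), np.float64(6.6461388496756975)])
spatula_tip {'side': (array([173.7, 286.1]), 0.65)} 
spatula {'scene': (array([225.5, 272.3]), 0.9), 'side': (array([187.5, 276.8]), 0.5)} (array([0.5827, 0.0347, 
[... 1940 characters left out ...]
.1876819021802256)])
soap {'scene': (array([335.1, 139.9]), 0.73), 'side': (array([147.9, 313.1]), 0.86)} (array([ 0.6372, -0.3903, -0.0032]), [np.float64(3.3684278805617325), np.float64(3.3684278805618755)])
{'time': 1.7, 'joint_pos': array([-1.1656,  0.4802,  1.5963, -0.    ,  1.0651, -0.0466]), 'dq': array([-0.0017,  0.0008, -0.0019, -0.0012, -0.0015, -0.0037]), 'joint_efforts': array([  0.0016, -95.0472, -43.0638,   0.0001,   0.0014,   0.    ]), 'position': array([ 0.2838, -0.5848,  0.2313]), 'tcp_rot': array([-3.0617, -0.7037,  0.    ]), 'wrist_force': array([ 0.5079, -0.8015,  0.7139]), 'torque': array([-0.0115, -0.0096,  0.0481]), 'finger_force': 0.0, 'finger_gap': 0.0854842309184481}
```

View pics/scene0.png

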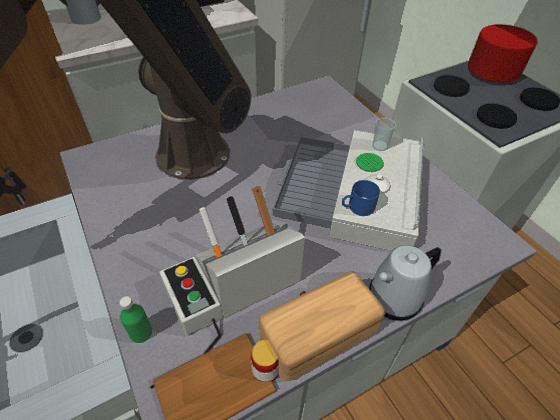

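View pics/side0.png

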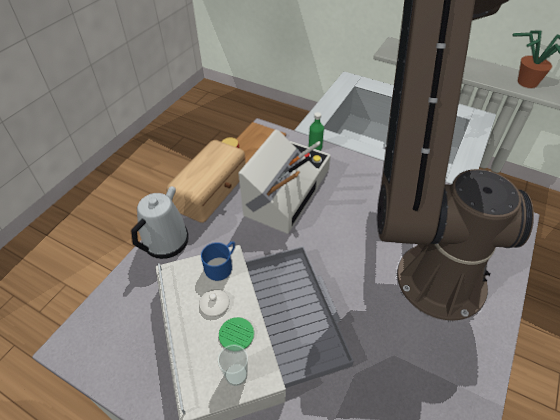

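```bash
cat > fit.py <<'E'
from h import *
from scipy.optimize import least_squares
np.set_printoptions(precision=4,suppress=True)
s38,c38=np.sin(np.radians(38)),np.cos(np.radians(38))
u=np.array([-s38,0,c38])
sl=lambda y,d: np.array([-.01,y,.15])+u*d
Z=np.array
pts=[('scene',(271,181),Z([-.055,-.125,.0975])),('scene',(283,187),Z([-.009,-.125,.0975])),('scene',(296,194),Z([.037,-.125,.0975])),
('side',(158.6,315.8),Z([-.055,-.125,.0975])),
('scene',(208.1,259.1),sl(.135,.075)),('side',(179.9,283.8),sl(.135,.075)),('scene',(225.5,272.3),sl(.135,.015)),('side',(187.5,276.8),sl(.135,.015)),
('scene',(245,245.5),sl(.055,0)),('side',(173.1,285.1),sl(.055,0)),('scene',(240.1,244.6),sl(.055,.015)),('side',(171.7,285.3),sl(.055,.015)),
('scene',(248.1,219.3),sl(-.025,.015)),('side',(156,295.8),sl(-.025,.015)),('scene',(286.2,229.3),Z([0,0,0])),('side',(190.1,288.4),Z([0,0,0]))]
C={n:cam(n) for n in('scene','side')}
def W(p,P): c,s=np.cos(p[2]),np.sin(p[2]); return Z([p[0]+c*P[0]-s*P[1],p[1]+s*P[0]+c*P[1],P[2]])
f=lambda p: np.concatenate([proj(C[n],W(p,P))-px for n,px,P in pts])
r=least_squares(f,[.61,-.12,0],loss='soft_l1')
p=r.x
if __name__=='__main__':
    print(p,np.degrees(p[2])); 
    for (n,px,P),e in zip(pts,f(p).reshape(-1,2)): print(n,px,e)
    for k,P in dict(lock=Z([-.055,-.125,.0975]),stop=Z([-.009,-.125,.0975]),grip=sl(.135,.075),slotL=sl(.135,0)).items(): print(k,W(p,P))
E
python3 fit.py
python3 - <<'E'
from h import *
import numpy as np
im=cv2.imread('pics/scene0.png'); h=cv2.cvtColor(im,cv2.COLOR_BGR2HSV)
for k,(a,b) in dict(y=(22,34),r=(172,180),g=(50,75)).items():
    m=((h[...,0]>=a)&(h[...,0]<b)&(h[...,1]>150)&(h[...,2]>90)).astype('uint8'); m[:, :165]=0;m[:,215:]=0;m[:255]=0;m[310:]=0
    n,l,s,c=cv2.connectedComponentsWithStats(m); print(k,s[1:,4],c[1:,::-1])
im=cv2.imread('pics/side0.png')
cv2.imwrite('pics/sc.png',cv2.resize(im[110:240,220:350],(780,600)[:1]*2 if 0 else (600,600),interpolation=cv2.INTER_CUBIC))
im=cv2.imread('pics/scene0.png')
cv2.imwrite('pics/sc1.png',cv2.resize(im[175:325,150:310],(640,600),interpolation=cv2.INTER_CUBIC))
E
```

```text
[ 0.6115 -0.108   0.0348] 1.9959264744118028
scene (271, 181) [-0.2826 -0.2078]
scene (283, 187) [0.141  0.2333]
scene (296, 194) [ 0.1666 -0.0249]
side (158.6, 315.8) [-1.3515 -0.0473]
scene (208.1, 259.1) [0.5265 3.1746]
side (179.9, 283.8) [0.3901 1.7395]
scene (225.5, 272.3) [ 2.7403 -3.4491]
side (187.5, 276.8) [-0.5141 -1.4569]
scene (245, 245.5) [-0.6312 -0.0563]
side (173.1, 285.1) [ 0.3818 -1.4945]
scene (240.1, 244.6) [-0.6476 -0.8922]
side (171.7, 285.3) [0.1097 0.7551]
scene (248.1, 219.3) [ 3.1519 -2.041 ]
side (156, 295.8) [1.6109 0.2801]
scene (286.2, 229.3) [-1.4977  3.3201]
side (190.1, 288.4) [ 2.1963 -0.7767]
lock [ 0.5609 -0.2348  0.0975]
stop [ 0.6069 -0.2332  0.0975]
grip [0.5507 0.025  0.2091]
slotL [0.5968 0.0266 0.15  ]
y [68] [[269.86764706 180.75      ]]
r [1] [[279. 190.]]
g [69  1] [[295.28985507 193.27536232]
 [309.         188.        ]]
```

View pics/sc1.png

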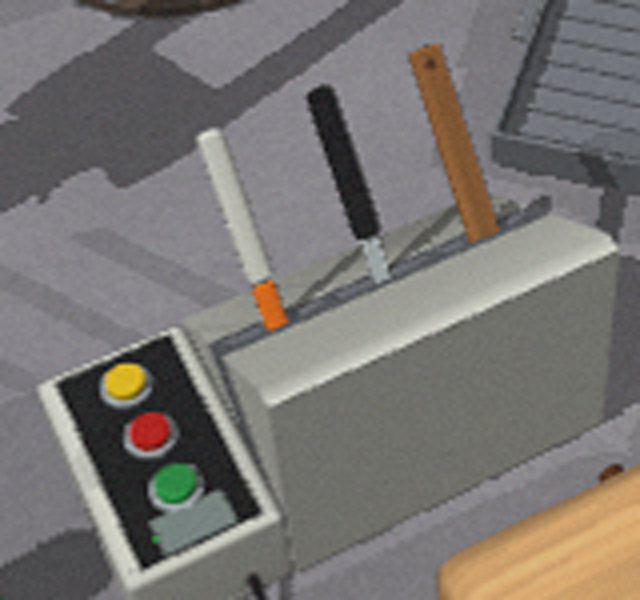

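>>> servo_tool([
  [0, [0.402, -0.193, 0.03], 24],
  [0, [0.402, -0.193, 0.03], 24],
  [0, [0.402, -0.193, 0.03], 24],
  [0, [0.402, -0.193, 0.03], 24],
  [0, [0.402, -0.193, 0.03], 24],
], squeeze=20)

```text
time: 2.33
position: [0.4747, -0.3446, 0.2109]
tcp_rot: [3.141, 0.051, 0.001]
wrist_force: [-0.0, -0.4, 0.2]
finger_gap: 0.0
finger_force: 0.0
```

>>> servo_tool([
  [0, [0, 0, 0], 0],
])

```text
time: 2.45
position: [0.4758, -0.3426, 0.2106]
tcp_rot: [-3.14, -0.059, -0.0]
wrist_force: [-0.3, -0.4, 0.2]
finger_gap: 0.0001
finger_force: 0.0
```

>>> servo_tool([
  [0, [0.089, -0.104, 0.01], 0],
  [0, [0.089, -0.104, 0.01], 0],
  [0, [0.089, -0.104, 0.01], 0],
  [0, [0.089, -0.104, 0.01], 0],
])

```text
time: 2.95
position: [0.5591, -0.2394, 0.2007]
tcp_rot: [3.141, 0.054, -0.001]
wrist_force: [-0.3, -0.3, 0.9]
finger_gap: 0.0
finger_force: 0.0
```

```bash
cat > wk.py <<'E'
from h import *
from fit import p,W,sl
np.set_printoptions(precision=4,suppress=True)
st=bot.observe(); im=get_image('wrist'); cv2.imwrite('pics/w1.png',im); C=cam('wrist',st)
print(st['position'],st['tcp_rot'])
for l,P in dict(lock_key_top=[-.055,-.125,.0975],stop_key_top=[-.009,-.125,.0975],slot_mid=[-.01,.055,.15],spatula_grip=sl(.135,.075)).items():
    P=W(p,np.array(P)); m=nets.mark_of('wrist',l)
    for q in m[:1]:
        o,v=ray(C,q['pixel']); print(l,q['conf'],q['pixel'],proj(C,P),(o+v*(P[2]-o[2])/v[2])-P)
E
python3 wk.py
```

```text
[ 0.5591 -0.2394  0.2007] [ 3.1409  0.0536 -0.0005]
stop_key_top 0.68 [141.2, 268.2] [133.7974 270.6016] [-0.0048  0.0014  0.    ]
```

View pics/w1.png

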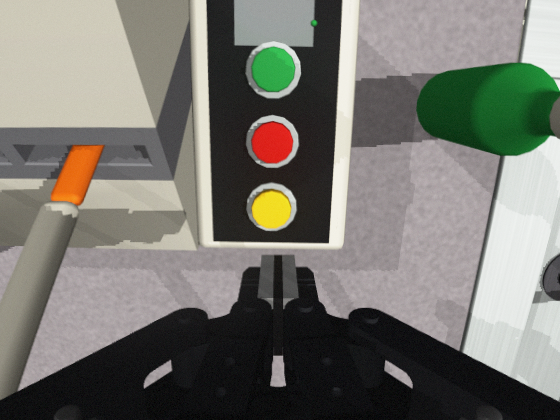

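```bash
python3 - <<'E'
from h import *
st=bot.observe(); C=cam('wrist',st); print(st['position'])
im=cv2.imread('pics/w1.png'); h=cv2.cvtColor(im,cv2.COLOR_BGR2HSV)
for k,(a,b) in dict(y=(22,34),r=(0,5),g=(50,75)).items():
    m=((h[...,0]>=a)&(h[...,0]<b)&(h[...,1]>150)&(h[...,2]>60)).astype('uint8'); m[:, :230]=0;m[:,310:]=0;m[:45]=0;m[240:]=0
    n,l,s,c=cv2.connectedComponentsWithStats(m); i=1+s[1:,4].argmax(); px=c[i,::-1]
    o,v=ray(C,px); print(k,s[i,4],px,o+v*(.0975-o[2])/v[2])
E
```

```text
[ 0.55841728 -0.24054568  0.20096119]
y 1194 [208.43886097 270.94891122] [ 0.55551402 -0.23613613  0.0975    ]
r 1337 [142.08002992 271.76888556] [ 0.60087037 -0.23545485  0.0975    ]
g 1478 [ 68.8849797  272.83964817] [ 0.64650087 -0.23485139  0.0975    ]
```

>>> servo_tool([
  [0, [0, -0.004, 0.05], 0],
  [0, [0, -0.004, 0.09], 0],
  [0, [0, -0.004, 0.1], 0],
  [0, [0, -0.004, 0.104], 0],
  [0, [0, -0.004, 0.107], 0],
])

```text
time: 3.82
position: [0.5596, -0.2359, 0.0951]
tcp_rot: [3.14, 0.051, 0.002]
wrist_force: [-1.9, -1.5, 3.6]
finger_gap: -0.0005
finger_force: 1.4
```

>>> servo_tool([
  [0, [0, 0, 0.001], 0],
  [0, [0, 0, 0.002], 0],
])

```text
time: 4.08
position: [0.5597, -0.2357, 0.0927]
tcp_rot: [3.14, 0.052, 0.003]
wrist_force: [0.3, -3.5, 4.8]
finger_gap: 0.0001
finger_force: 2.1
```

>>> servo_tool([
  [0, [0, 0, 0.002], 0],
  [0, [0, 0, 0.003], 0],
  [0, [0, 0, 0.003], 0],
])

```text
time: 4.45
position: [0.5598, -0.2358, 0.091]
tcp_rot: [3.14, 0.052, 0.003]
wrist_force: [-8.6, -0.9, 35.6]
finger_gap: 0.0001
finger_force: 17.4
```

```bash
python3 -c "
from h import *
st=bot.observe();print(st['position'],st['wrist_force'])"
```

```text
[ 0.55979728 -0.2357557   0.09098646] [-8.60571244 -0.8858584  35.56540306]
```

>>> servo_tool([
  [0, [0, 0, -0.02], 0],
  [0, [0, 0, -0.03], 0],
  [0, [0.046, 0, -0.03], 0],
  [0, [0.046, 0, -0.03], 0],
  [0, [0.046, 0, -0.03], 0],
])

```text
time: 5.08
position: [0.6044, -0.2333, 0.1182]
tcp_rot: [-3.141, -0.052, 0.002]
wrist_force: [0.4, 0.3, -1.2]
finger_gap: 0.0006
finger_force: 0.0
```

>>> servo_tool([
  [0, [0, 0, 0.015], 0],
  [0, [0, 0, 0.022], 0],
  [0, [0, 0, 0.026], 0],
  [0, [0, 0, 0.028], 0],
  [0, [0, 0, 0.029], 0],
])

```text
time: 5.7
position: [0.6041, -0.2336, 0.091]
tcp_rot: [-3.141, -0.052, 0.002]
wrist_force: [-14.5, 4.6, 35.1]
finger_gap: -0.0002
finger_force: 17.6
```

>>> servo_tool([
  [0, [0, 0, 0], 0],
  [0, [0, 0, -0.06], 0],
  [0, [0, 0, -0.12], 0],
  [0, [0, 0, -0.18], 0],
  [0, [-0.03, 0, -0.24], 0],
])

```text
time: 6.32
position: [0.5778, -0.2346, 0.3278]
tcp_rot: [3.141, 0.053, 0.003]
wrist_force: [0.2, -0.4, 0.4]
finger_gap: 0.0001
finger_force: 0.0
```

>>> servo_tool([
  [0.06, [-0.087, -0.26, -0.03], 0],
  [0.06, [-0.087, -0.26, -0.03], 0],
  [0.06, [-0.087, -0.26, -0.03], 0],
  [0.06, [-0.087, -0.26, -0.03], 0],
  [0.06, [-0.087, -0.26, -0.03], 0],
])

```text
time: 6.95
position: [0.4803, 0.0248, 0.3563]
tcp_rot: [-3.141, -0.055, -0.002]
wrist_force: [0.7, -0.1, 0.2]
finger_gap: 0.0599
finger_force: 0.0
```

>>> servo_tool([
  [0.06, [0, 0, 0], 0],
])

```text
time: 7.08
position: [0.4811, 0.0238, 0.3562]
tcp_rot: [-3.141, -0.056, -0.002]
wrist_force: [0.4, 0.2, 0.3]
finger_gap: 0.0602
finger_force: 0.0
```

```bash
sed -i 's/w1.png/w2.png/' wk.py; python3 wk.py; python3 - <<'E'
from h import *
from fit import p,W,sl
C=cam('wrist'); im=cv2.imread('pics/w2.png'); 
for d in(0,.075,.095,.14):
  for y in (.123,.135,.147):
    q=proj(C,W(p,sl(y,d))); print(d,y,q); cv2.circle(im,(int(q[1]),int(q[0])),2,(255,0,255),-1)
cv2.imwrite('pics/w2a.png',im)
g=get_image('scene'); cv2.imwrite('pics/s2.png',g)
E
```

```text
[0.4811 0.0238 0.3562] [-3.1409 -0.0556 -0.0018]
lock_key_top 0.64 [105.5, 523.9] [100.9092 522.0115] [-0.0046 -0.0031  0.    ]
stop_key_top 0.78 [62.5, 522.5] [ 55.8974 528.3517] [-0.007   0.0053  0.    ]
slot_mid 0.58 [47.9, 369.6] [ 45.1738 370.5358] [-0.0023  0.0006  0.    ]
spatula_grip 0.74 [101.6, 279.3] [ 99.1705 279.371 ] [-0.0018 -0.     -0.    ]
0 0.123 [ 44.6266 289.8149]
0 0.135 [ 44.6516 276.0232]
0 0.147 [ 44.7083 262.2334]
0.075 0.123 [ 99.7686 291.9576]
0.075 0.135 [ 99.7993 275.8852]
0.075 0.147 [ 99.8578 259.8153]
0.095 0.123 [117.7577 292.6436]
0.095 0.135 [117.7907 275.8416]
0.095 0.147 [117.8487 259.0424]
0.14 0.123 [164.949  294.4143]
0.14 0.135 [164.9889 275.7304]
0.14 0.147 [165.0431 257.0503]
```

View pics/w2a.png

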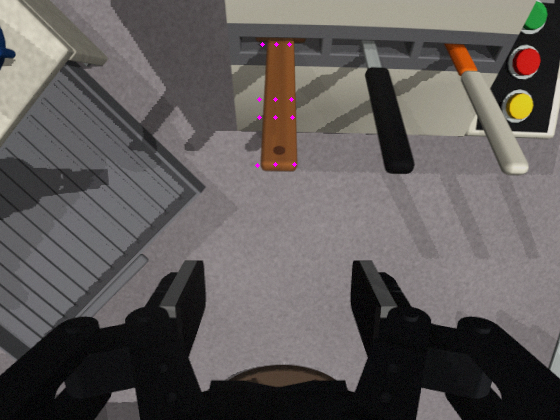

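>>> servo_tool([
  [0.06, [0.055, 0.004, 0.01], 0],
  [0.06, [0.055, 0.004, 0.06], 0],
  [0.06, [0.055, 0.004, 0.11], 0],
  [0.06, [0.055, 0.004, 0.14], 0],
  [0.06, [0.055, 0.004, 0.15], 0],
])

```text
time: 8.0
position: [0.5358, 0.0196, 0.2039]
tcp_rot: [-3.141, -0.05, 0.005]
wrist_force: [0.1, 0.5, 0.3]
finger_gap: 0.0601
finger_force: 0.0
```

>>> servo_tool([
  [0.06, [0, 0, 0], 0],
])

```text
time: 8.12
position: [0.5369, 0.0198, 0.2058]
tcp_rot: [-3.141, -0.051, 0.001]
wrist_force: [0.0, 0.5, 0.0]
finger_gap: 0.0597
finger_force: 0.0
```

```bash
python3 - <<'E'
from h import *
st=bot.observe(); print(st['position'],st['wrist_force'],st['joint_pos'])
a=get_image('wrist'); b=get_image('side')
b=cv2.resize(b[90:250,210:370],(420,420),interpolation=cv2.INTER_CUBIC)
cv2.imwrite('pics/g1.png',cv2.resize(np.hstack([a[:,100:460],b]),None,fx=1,fy=1))
E
```

```text
[0.53687773 0.01980084 0.2057592 ] [0.02763466 0.52877638 0.01299919] [-1.95657221e-02  3.53389483e-01  1.88255795e+00  2.66042987e-06
  9.06068173e-01  1.51893130e+00]
```

View pics/g1.png

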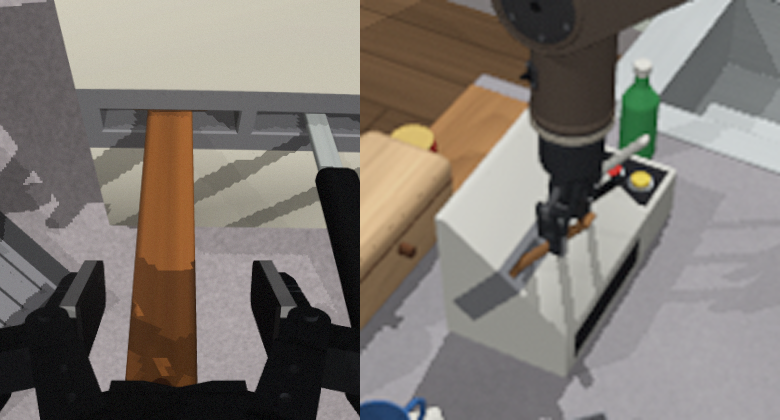

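>>> servo_tool([
  [0.04, [0, -0.003, 0], 0],
  [0.01, [0, -0.003, 0], 0],
  [0.01, [0, -0.003, 0], 0],
  [0.01, [0, -0.003, 0], 0],
  [0.01, [0, -0.003, 0], 0],
], squeeze=50)

```text
time: 8.85
position: [0.5369, 0.0234, 0.2065]
tcp_rot: [-3.141, -0.052, -0.002]
wrist_force: [-1.8, 0.8, 6.7]
finger_gap: 0.023
finger_force: 48.6
```

>>> servo_tool([
  [0.01, [0, 0, 0], 0],
  [0.01, [0, 0, 0], 0],
])

```text
time: 9.1
position: [0.5369, 0.0234, 0.2065]
tcp_rot: [-3.141, -0.052, -0.002]
wrist_force: [-1.8, 1.5, 7.2]
finger_gap: 0.0232
finger_force: 48.6
```

>>> servo_tool([
  [0.01, [-0.0062, 0, -0.0079], 0],
  [0.01, [-0.0154, 0, -0.0197], 0],
  [0.01, [-0.0246, 0, -0.0315], 0],
  [0.01, [-0.0339, 0, -0.0433], 0],
  [0.01, [-0.0431, 0, -0.0552], 0],
])

```text
time: 9.72
position: [0.4928, 0.0217, 0.2619]
tcp_rot: [3.141, 0.052, 0.001]
wrist_force: [2.1, 0.1, -0.3]
finger_gap: 0.0229
finger_force: 49.1
```

>>> servo_tool([
  [0.01, [-0.0092, 0, -0.0118], 0],
  [0.01, [-0.0185, 0, -0.0236], 0],
  [0.01, [-0.0185, 0, -0.0236], 0],
])

```text
time: 10.1
position: [0.4746, 0.0212, 0.2854]
tcp_rot: [3.141, 0.052, 0.002]
wrist_force: [0.1, 0.0, 0.7]
finger_gap: 0.0233
finger_force: 49.3
```

```bash
python3 - <<'E'
from h import *
st=bot.observe(); print(st['position'],st['wrist_force'],st['finger_gap'])
a=get_image('wrist'); b=get_image('side'); c=get_image('scene')
b=cv2.resize(b[90:250,210:370],(420,420),interpolation=cv2.INTER_CUBIC)
cv2.imwrite('pics/g2.png',np.hstack([a[:,100:460],b]))
C={'side':cam('side'),'wrist':cam('wrist',st),'scene':cam('scene')}
for l in('spatula_tip','spatula','spatula_grip'):
    m={n:nets.mark_of(n,l) for n in C}; print(l,{n:(v[0]['pixel'],v[0]['conf']) for n,v in m.items() if v})
    r=[ray(C[n],v[0]['pixel']) for n,v in m.items() if v]
    if len(r)>1: print(tri(r))
E
```

```text
[0.47460129 0.02115402 0.28544697] [0.06970248 0.02403668 0.71184538] 0.023270925915381057
spatula_tip {'side': ([190.7, 270.9], 0.79), 'wrist': ([19.9, 276.9], 0.93), 'scene': ([235.3, 273.2], 0.64)}
(array([0.60105349, 0.0297456 , 0.14119121]), [np.float64(1.5874341847953823), np.float64(4.490062026696193), np.float64(3.170277474840039)])
spatula {'wrist': ([148.0, 281.3], 0.94), 'scene': ([192.5, 260.5], 0.9)}
(array([0.52593695, 0.02605306, 0.25143221]), [np.float64(5.996672838436766), np.float64(5.99667283843678)])
spatula_grip {'side': ([165.4, 303.9], 0.52), 'wrist': ([252.8, 279.4], 0.93), 'scene': ([176.0, 249.3], 0.74)}
(array([0.49102082, 0.01826978, 0.29202609]), [np.float64(2.0615348197768895), np.float64(4.447544471617926), np.float64(3.73544215773576)])
```

View pics/g2.png

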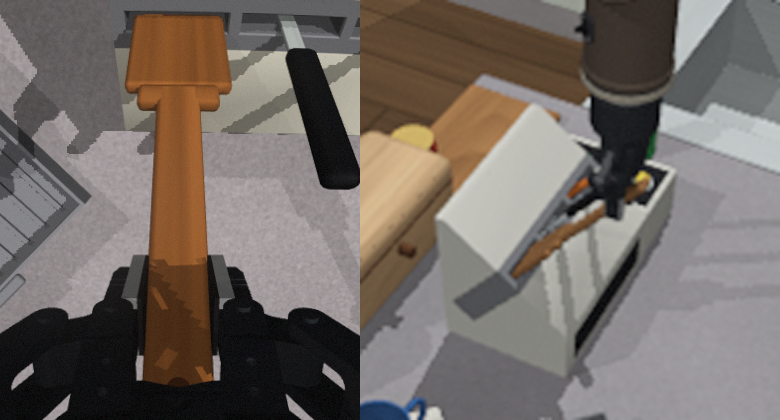

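```bash
python3 - <<'E'
from h import *
from scipy.optimize import least_squares
q=bot.observe(); print(q['joint_pos'])
D=[(.48,1.596,.6502,.2313),(.35339,1.88256,.5373,.2058),(q['joint_pos'][1],q['joint_pos'][2],np.hypot(*q['position'][:2]),q['position'][2])]
def fk(p,a,b): return np.array([p[2]+p[0]*np.sin(a)+p[1]*np.sin(a+b),p[3]+p[0]*np.cos(a)+p[1]*np.cos(a+b)])
s=least_squares(lambda p:np.concatenate([fk(p,a,b)-[r,z] for a,b,r,z in D]),[.6,.57,0,0],x_scale=.1); p=s.x; print(p,s.fun*1e3)
for r,z in[(.395,.131),(.41,.141),(.435,.162),(.44,.2),(.395,.2)]:
    t=least_squares(lambda v:fk(p,*v)-[r,z],[.2,2.1]); a,b=t.x; print(r,z,a,b,np.pi-a-b,t.cost)
E
```

```text
[-1.92590698e-02  1.76279786e-01  1.91437079e+00  3.17432245e-05
  1.05106570e+00  1.51861087e+00]
[ 0.59739413  0.44458056 -0.01634422 -0.08222047] [-1.63831228  1.19445654  2.90786316 -1.92863725 -1.26955135  0.73418053]
0.395 0.131 0.2633182901680148 2.265073163061278 0.6132012003605003 2.0622760922934587e-16
0.41 0.141 0.26504521069690795 2.2242823346677887 0.6522651082250963 9.370934690846881e-18
0.435 0.162 0.2644138857758225 2.150970125395418 0.7262086424185523 1.4952244040824664e-21
0.44 0.2 0.2179812135775134 2.0966646857624167 0.826946754249863 3.1143846728132647e-17
0.395 0.2 0.15282468955571138 2.183977837059189 0.8047901269748925 1.1980948257560558e-26
```

>>> servo_tool([
  [0.01, [-0.0157, 0, 0.0125], 0],
  [0.01, [-0.0306, 0, 0.0272], 0],
  [0.01, [-0.0415, 0, 0.0404], 0],
  [0.01, [-0.0511, 0, 0.0545], 0],
  [0.01, [-0.0511, 0, 0.0545], 0],
], squeeze=25)

```text
time: 11.32
position: [0.423, 0.0195, 0.2295]
tcp_rot: [-3.141, -0.052, 0.003]
wrist_force: [0.4, 0.2, 1.4]
finger_gap: 0.0231
finger_force: 44.8
```

```bash
cat > tip.py <<'E'
from h import *
import sys
np.set_printoptions(precision=4,suppress=True)
st=bot.observe(); print(st['position'],st['wrist_force'],st['torque'],st['finger_gap'])
a=get_image('wrist'); b=get_image('side'); c=get_image('scene')
if len(sys.argv)>1: cv2.imwrite(sys.argv[1],np.hstack([a[:,100:460],cv2.resize(b[90:250,210:370],(420,420),interpolation=cv2.INTER_CUBIC)]))
C={'side':cam('side'),'wrist':cam('wrist',st),'scene':cam('scene')}
T=R.from_rotvec(st['tcp_rot']).as_matrix(); g=st['position']-.019*T[:,2]; X={}
for l in('spatula_tip','spatula','spatula_grip'):
    m={n:nets.mark_of(n,l) for n in C}
    m={n:v[0] for n,v in m.items() if v and v[0]['conf']>.4}
    # angle from each camera: point at known arm from grasp in the vertical plane through the tool x axis
    L={'spatula_tip':.205,'spatula':.08,'spatula_grip':.02}[l]; r=[ray(C[n],v['pixel']) for n,v in m.items()]
    h=T[:,0]; ph=np.radians(np.arange(-40,70,.5)); res={}
    for n,v in m.items():
        e=[np.linalg.norm(proj(C[n],g+L*(np.cos(f)*h-np.sin(f)*np.array([0,0,1])))-v['pixel']) for f in ph]
        i=int(np.argmin(e)); res[n]=(round(float(np.degrees(ph[i])),1),round(float(e[i]),1),round(v['conf'],2))
    print(l,res,tri(r) if len(r)>1 else '')
E
python3 tip.py
```

```text
[0.423  0.0195 0.2295] [0.3651 0.1602 1.4072] [ 0.0091 -0.2366 -0.0132] 0.023148728784106874
spatula_tip {'side': (32.5, 1.2, 0.69), 'scene': (33.5, 3.1, 0.56)} (array([0.6009, 0.0249, 0.1314]), [np.float64(1.210518874336402), np.float64(1.210518874336394)])
spatula {'side': (30.5, 1.2, 0.67), 'wrist': (-27.5, 0.3, 0.59), 'scene': (8.5, 1.2, 0.78)} (array([0.491 , 0.0285, 0.2173]), [np.float64(4.288896222945728), np.float64(6.821260898064219), np.float64(4.800786306182609)])
spatula_grip {'side': (8.0, 3.3, 0.7), 'wrist': (22.5, 4.1, 0.55), 'scene': (19.5, 120.6, 0.68)} (array([0.5383, 0.109 , 0.2947]), [np.float64(112.20803179451721), np.float64(111.47270592860941), np.float64(212.64258183010395)])
```

>>> servo_tool([
  [0.01, [-0.0156, 0, 0.0304], 0],
  [0.01, [-0.0215, 0, 0.0469], 0],
  [0.01, [-0.0254, 0, 0.0639], 0],
  [0.01, [-0.0277, 0, 0.0816], 0],
  [0.01, [-0.0277, 0, 0.0816], 0],
])

```text
time: 12.55
position: [0.3947, 0.0186, 0.1476]
tcp_rot: [-3.141, -0.052, 0.005]
wrist_force: [-7.3, 0.4, 2.6]
finger_gap: 0.0231
finger_force: 43.3
```

```bash
python3 tip.py pics/g3.png
```

```text
[0.3947 0.0186 0.1476] [-7.2876  0.359   2.6069] [ 0.0156  0.8023 -0.0826] 0.023098724187088814
spatula_tip {'side': (50.5, 107.7, 0.71), 'scene': (9.0, 2.5, 0.76)} (array([ 0.5446,  0.2326, -0.0902]), [np.float64(150.67958213337175), np.float64(150.67958213337167)])
spatula {'side': (12.0, 3.9, 0.69), 'wrist': (-3.5, 4.5, 0.69), 'scene': (10.0, 4.2, 0.85)} (array([0.4799, 0.0275, 0.1507]), [np.float64(3.6706613696609964), np.float64(7.3338984582331275), np.float64(4.549693922210176)])
spatula_grip {'side': (3.0, 1.5, 0.75), 'wrist': (22.5, 6.5, 0.69), 'scene': (36.5, 53.1, 0.47)} (array([0.4589, 0.027 , 0.111 ]), [np.float64(49.77239824729969), np.float64(58.01527358700992), np.float64(101.83356060918342)])
```

View pics/g3.png

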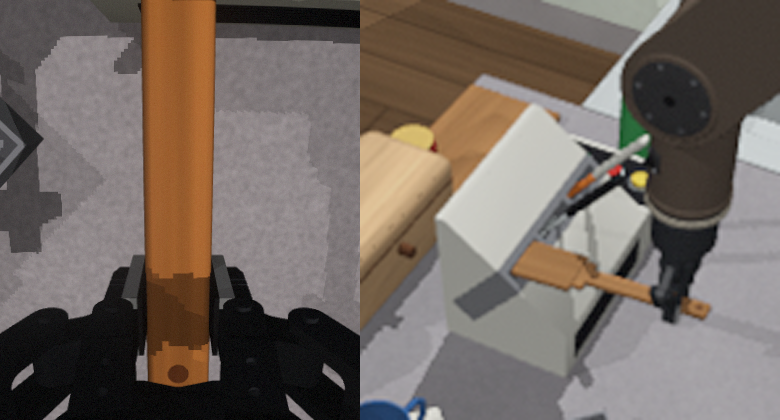

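>>> servo_tool([
  [0.01, [-0.004, 0, 0], 0],
  [0.01, [-0.004, 0, 0.01], 0],
  [0.01, [-0.004, 0, 0.018], 0],
  [0.01, [-0.004, 0, 0.022], 0],
  [0.01, [-0.004, 0, 0.022], 0],
])

```text
time: 13.78
position: [0.3923, 0.0184, 0.126]
tcp_rot: [-3.141, -0.052, 0.001]
wrist_force: [0.6, -0.2, 2.1]
finger_gap: 0.0235
finger_force: 43.2
```

```bash
python3 tip.py
```

```text
[0.3923 0.0184 0.126 ] [ 0.5894 -0.2166  2.1162] [-0.0022 -0.3431 -0.0455] 0.023469395032307612
spatula_tip {'side': (-3.0, 2.5, 0.71), 'scene': (-3.0, 3.1, 0.96)} (array([0.6026, 0.0317, 0.1592]), [np.float64(0.15967599235044577), np.float64(0.1596759923505935)])
spatula {'side': (2.0, 0.3, 0.57), 'wrist': (-3.5, 8.2, 0.62), 'scene': (-10.0, 0.2, 0.8)} (array([0.4707, 0.0232, 0.1517]), [np.float64(4.638150989286467), np.float64(4.246128901093897), np.float64(4.6648385683960605)])
spatula_grip {'side': (-29.0, 3.3, 0.85), 'wrist': (22.5, 1.7, 0.65), 'scene': (62.0, 101.1, 0.49)} (array([ 0.4427, -0.1065, -0.0129]), [np.float64(31.38277887512466), np.float64(150.03920072216025), np.float64(134.34164142227596)])
```

>>> servo_tool([
  [0.01, [0, 0, 0], 0],
  [0.01, [-0.002, 0, -0.01], 0],
  [0.01, [-0.004, 0, -0.03], 0],
  [0.01, [-0.004, 0, -0.06], 0],
  [0.01, [0, 0, -0.09], 0],
], squeeze=90)

```text
time: 15.0
position: [0.3914, 0.0185, 0.2177]
tcp_rot: [-3.141, -0.052, 0.001]
wrist_force: [0.8, 0.2, -1.0]
finger_gap: 0.0222
finger_force: 88.1
```

>>> servo_tool([
  [0.01, [0.01, 0, -0.04], 0],
  [0.01, [0.02, 0, -0.08], 0],
  [0.01, [0.03, 0, -0.12], 0],
  [0.01, [0.03, 0, -0.14], 0],
  [0.01, [0.03, 0, -0.14], 0],
])

```text
time: 15.62
position: [0.4224, 0.0194, 0.3578]
tcp_rot: [3.141, 0.052, 0.004]
wrist_force: [-0.1, 0.1, -1.2]
finger_gap: 0.0227
finger_force: 88.1
```

```bash
python3 tip.py; python3 -c "
from h import *
print(bot.observe()['joint_pos'])"
```

```text
[0.4224 0.0194 0.3578] [-0.1177  0.1276 -1.1905] [-0.004   0.1144  0.002 ] 0.02274240479887264
spatula_tip {'side': (2.5, 2.7, 0.63), 'scene': (-0.5, 3.4, 0.95)} (array([0.6282, 0.0366, 0.3746]), [np.float64(1.566372116081781), np.float64(1.566372116081741)])
spatula {'side': (69.5, 121.1, 0.72), 'wrist': (-4.0, 6.6, 0.56), 'scene': (-7.0, 4.6, 0.64)} (array([0.432 , 0.1425, 0.1644]), [np.float64(176.60463659219178), np.float64(151.73535188541882), np.float64(118.96454542750382)])
spatula_grip {'side': (7.5, 0.7, 0.98), 'wrist': (22.0, 5.6, 0.77), 'scene': (6.0, 1.1, 0.87)} (array([0.4441, 0.0218, 0.3748]), [np.float64(0.5748014380979011), np.float64(0.8385807552876724), np.float64(0.7335880807275826)])
[-2.58181293e-02  2.74752201e-02  1.90137220e+00  2.46732370e-06
  1.21312687e+00  1.51203818e+00]
```

>>> servo_tool([
  [0.01, [0.01, -0.02, 0], -5],
  [0.01, [0.025, -0.06, 0], -13],
  [0.01, [0.04, -0.1, 0], -22],
  [0.01, [0.058, -0.14, 0], -31],
  [0.01, [0.072, -0.176, 0], -40],
])

```text
time: 16.85
position: [0.4888, 0.1992, 0.3563]
tcp_rot: [2.931, 1.131, 0.0]
wrist_force: [0.5, -1.5, -1.0]
finger_gap: 0.0221
finger_force: 88.2
```

>>> servo_tool([
  [0.01, [0, 0, 0], -9],
  [0.01, [0, 0, 0], -18],
  [0.01, [0, 0, 0], -27],
  [0.01, [0, 0, 0], -36],
  [0.01, [0, 0, 0], -45],
])

```text
time: 17.48
position: [0.4884, 0.1977, 0.3563]
tcp_rot: [-2.275, -2.166, 0.0]
wrist_force: [0.7, 0.2, -0.9]
finger_gap: 0.022
finger_force: 88.3
```

>>> servo_tool([
  [0.01, [0, 0, 0], -9],
  [0.01, [0, 0, 0], -18],
  [0.01, [0, 0, 0], -27],
  [0.01, [0, 0, 0], -36],
  [0.01, [0, 0, 0], -43],
])

```text
time: 18.1
position: [0.4884, 0.1977, 0.3563]
tcp_rot: [-1.324, -2.849, 0.0]
wrist_force: [-0.8, -0.5, -1.1]
finger_gap: 0.0221
finger_force: 88.3
```

>>> servo_tool([
  [0.01, [0, 0, 0], 0],
  [0.01, [0, 0, 0], 0],
])

```text
time: 18.35
position: [0.4884, 0.1977, 0.3564]
tcp_rot: [1.335, 2.844, -0.0]
wrist_force: [-0.4, -0.0, -0.9]
finger_gap: 0.0219
finger_force: 88.2
```

```bash
python3 tip.py; python3 - <<'E'
from h import *
st=bot.observe(); T=R.from_rotvec(st['tcp_rot']).as_matrix(); print(T, st['joint_pos'])
C={n:cam(n) for n in('scene','side')}
for l in('tray_mid','drip_tray'):
  for n in C:
    for q in nets.mark_of(n,l)[:1]:
        o,v=ray(C[n],q['pixel']); print(l,n,q['conf'],o+v*((.018 if l=='tray_mid' else .014)-o[2])/v[2])
E
```

```text
[0.4884 0.1977 0.3564] [-0.3904 -0.049  -0.8904] [-0.0606 -0.0482 -0.0412] 0.021888080491105723
spatula_tip {'side': (1.5, 0.3, 0.62)} 
spatula {'side': (7.5, 1.3, 0.69), 'wrist': (-3.0, 6.1, 0.57), 'scene': (-8.0, 0.3, 0.79)} (array([0.4325, 0.2635, 0.3778]), [np.float64(3.624641436132363), np.float64(4.604194249564888), np.float64(3.208584751651028)])
spatula_grip {'side': (-2.5, 0.3, 0.57), 'wrist': (23.0, 7.6, 0.63), 'scene': (6.0, 2.5, 0.72)} (array([0.4732, 0.2111, 0.3731]), [np.float64(2.915594213170443), np.float64(3.490280672814562), np.float64(3.880345190127806)])
[[-6.41180806e-01  7.67389844e-01  3.73700679e-05]
 [ 7.67389845e-01  6.41180806e-01  2.27991894e-05]
 [-6.46510385e-06  4.32958133e-05 -9.99999999e-01]] [ 3.27099045e-01  1.94987240e-01  1.70617374e+00  1.01314474e-05
  1.24038896e+00 -3.68940251e-01]
tray_mid scene 0.68 [0.44341609 0.2517696  0.018     ]
drip_tray side 0.94 [0.38043294 0.33982146 0.014     ]
```

>>> servo_tool([
  [0.01, [0, 0, 0.02], 0],
  [0.01, [0, 0, 0.06], 0],
  [0.01, [0, 0, 0.1], 0],
  [0.01, [0, 0, 0.13], 0],
  [0.01, [0, 0, 0.147], 0],
])

```text
time: 19.77
position: [0.4877, 0.1975, 0.2078]
tcp_rot: [-1.33, -2.845, 0.002]
wrist_force: [-0.8, 1.0, -1.0]
finger_gap: 0.0221
finger_force: 88.3
```

>>> servo_tool([
  [0.01, [0, 0, 0], 0],
  [0.01, [0, 0, 0], 0],
  [0.01, [0, 0, 0], 0],
  [0.01, [0, 0, 0], 0],
])

```text
time: 20.27
position: [0.4887, 0.1978, 0.21]
tcp_rot: [1.33, 2.845, 0.001]
wrist_force: [0.6, -0.8, -0.8]
finger_gap: 0.0222
finger_force: 88.3
```

```bash
python3 tip.py; python3 - <<'E'
from h import *
a=get_image('side'); b=get_image('scene')
cv2.imwrite('pics/f.png',np.hstack([a[140:400,150:550],b[100:360,150:550]]))
E
```

```text
[0.4887 0.1978 0.21  ] [ 0.6035 -0.8127 -0.8437] [-0.0733 -0.0056 -0.0103] 0.02221074608884532
spatula_tip {'side': (2.0, 1.0, 0.64), 'scene': (-0.5, 0.6, 0.8)} (array([0.357, 0.359, 0.228]), [np.float64(1.0030773025672322), np.float64(1.0030773025673356)])
spatula {'side': (11.0, 0.6, 0.74), 'wrist': (-3.0, 10.2, 0.65), 'scene': (-18.0, 1.5, 0.55)} (array([0.4315, 0.267 , 0.2373]), [np.float64(5.311322443085238), np.float64(7.377370676576685), np.float64(4.890913024357523)])
spatula_grip {'side': (-22.0, 3.3, 0.82), 'wrist': (23.0, 5.9, 0.71), 'scene': (32.0, 1.0, 0.51)} (array([0.4809, 0.2096, 0.2229]), [np.float64(8.352278624104288), np.float64(7.220761644316225), np.float64(3.8222693418293865)])
```

View pics/f.png

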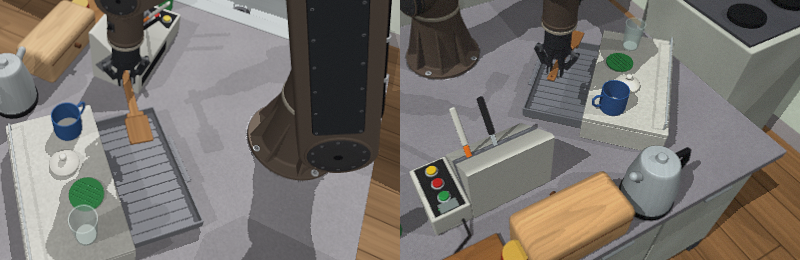

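The pictures show the spatula level and held parallel to the tray front at about z = 0.228 m. The turner, scraper, dishes and tray are undisturbed.

```bash
python3 -c "
from bench import finish_job
print(finish_job())"
```

```text
the job is handed in; nothing more can be done
None
```

I pressed the yellow key, let it spring back, then pressed the red key; the green key was left alone. The spatula is held level about 20 cm above the pulled-out tray and the job is handed in. I took the presses as registered because both keys went fully down, without checking the dryer's display.

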